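Press a glued enamel plate onto a bracelet cuff

ROBOT

A 7-joint arm with a two-finger parallel gripper is mounted at the origin on the work surface. World frame = base frame: x ahead of the robot, y to its left, z up, the work surface at z = 0. Lengths are in m, angles in degrees, forces in N, time in s.
With the tool pointing down it reaches from about 0.4 to 0.875 m from the base axis. Payload 6.5 kg.
Tool frame: the origin (TCP) lies at the very end of the fingers, on their centre line; the grasp point (between the pads) lies 19 mm behind it; z points along the fingers, y is the line along which they close (so a half turn about z gives the same grasp; the last joint's range is limited). The gripper opens to 85 mm and grips with 20 to 120 N. Pads are 22 mm wide; open, the fingers measure 114 mm over their backs; the gripper's body (76 mm by 85 mm) begins 54 mm behind the grasp point. The pads swing forward as they close: fully open they stand 13 mm farther back than shut.
Start: joints at [60.951, 30.733, -0.252, 88.115, 0.149, 61.152, -4.079], TCP at [0.277, -0.588, 0.231] pointing down, gripper open.
Joint ranges: [-154.64, 154.64], [-21.42, 123.67], [-72.66, 72.17], [13.99, 137.28], [-74.86, 254.86], [10.95, 109.41], [-158.01, 158.01]. Speed limits (degrees/s): [136.94, 136.94, 180, 180, 180, 180, 180].

INTERFACE

Orientations are given as [roll, pitch, yaw] about the fixed x, y, z axes, in that order (R = Rz(yaw) Ry(pitch) Rx(roll)).
In Python, from station import bot gives the robot as it stands.
- The arm moves only by the shell command python3 inch.py 'ROWS' [OPENING] [FORCE]. ROWS is a JSON list of rows, 1 to 10 of them, each of 6 numbers: dx, dy, dz in m, then a rotation vector rx, ry, rz in degrees; each row is the pose to reach, as a shift and turn from the pose commanded when the command began, along the tool's axes at that moment; what a row does not reach only later rows make up. A row lasts 1/8 s, in which the tool goes at most 0.0625 m and 10.7 degrees, less where a joint would pass 70% of its speed; a pose out of reach is approached as far as the arm can. OPENING is the opening from 0.0 (shut) to 1.0 (fully open), set as the command begins (- or left out keeps the last). The fingers move at their own pace and stop on an object; FORCE is the grip in N (left out, the last holds). Time passes only in rows, so rows that do not move let the fingers close. It prints the time, the measured TCP pose, the force, the opening and the grip force at its end.
- bot.state(): the state, without advancing time (a new reading comes with each control period).
- bot.grab_frame(name): name is "side" or "top"; returns a dict with "image" (420x560x3 uint8, red, green, blue), "vfov" (degrees; the focal length in pixels is half the picture's height over the tangent of half this angle, whatever the lens; pixels are square), "cx", "cy" (the principal point, pixels), "rvec" (rotation vector, rad) and "tvec" (3), from world to camera coordinates, as OpenCV has them. Camera axes: x right, y down, z forward; pixel columns grow to the right and rows downward; lengths in m; the calibration is good to about 2 mm. A picture is of the moment at which its call begins. There is no depth.
- bot.hand_in(): hands the job in; it is judged then, once.
The state is a dict: "t": time; "joint_pos": joint angles; "qd": joint speeds; "tau": joint torques, N m; "tcp_pos": TCP position; "orientation": TCP orientation; "force": force on the tool from outside, world axes, zero at the start; "moment": the same for the moment, N m; "gripper_width": opening from 0.0 (shut) to 1.0 (fully open); "gripper_force": force on a finger pad.
Only numpy, scipy, OpenCV 4.12 (cv2) and the standard library are available. Lean on these libraries where they do the work, as an engineer would, in place of code of your own. Each camera call takes 0.05 s, during which the arm holds its last target. There are 200 camera calls.

TASK

The blue enamel plate has just been glued onto the brass cuff: hang that cuff over the steel horn of the green lever press, plate up, and slide it home against the horn's flange so that the plate sits squarely under the ram. Let go of it, then push the red-gripped lever down until the white pad bears on the plate and its spring is about half pressed in (3 of its 6 mm), and hold it there: the program finishes with the robot still holding the lever down. Leave the plain cuff and everything else on the bench where they are.

Things in the scene. Friction and masses are not known exactly. Their poses are not given: they have to be found in the camera images.
- cuff: Brass open cuff standing on its two ends, blue plate on its crown, 75 g. Inverted U in its y-z plane: 64 mm wide outside (y), 58 inside, 49 high, sides near upright 16 to 33 mm up, 36 mm clear between the ends; band 3 mm thick, 30 mm wide (x). Origin midway between the ends, at their underside; z up, x the way a bar passes through it (either way round will do). Graspable across its sides.
- plate (a point): Centre of the top face of the blue enamel plate (22 mm along the cuff's x, 18 mm along y, 4 mm thick), 53 mm above the cuff's origin.
- press: Green bench lever press, fixed. Origin on the bench below the ram's axis; x from the horn's tip to the column at the back, z up. In mm: foot x -70..155, y -65..65, 26 high; head x -35..145, y -32..32, z 203..320; lever on its +y side in the plane y 105. Ram 24 square, 26 round collar at its end; its white pad's underside 158 up at rest, 16 above the plate of a hung cuff.
- horn_tip (a point): Middle of the top edge at the free tip of the horn, a level steel bar 24 mm wide, 18 mm high, its flat top 135 mm above the bench, running from here (press x -119 mm) back under the ram to its flange. 84 mm of it stands in front of the head, open above.
- horn_home (a point): Point on the horn's top (press x 1 mm) over which the cuff's centre stands when home: band against the flange, a 68 mm steel disc round the horn, front face at press x 16 mm. A hung cuff's crown rests on the horn; its origin is then 46 mm below the horn's top.
- lever (a joint): Lever angle: 0 at rest, pointing to press -x and 15 degrees above level; grows as it goes down, to 0.8 rad (15 degrees below level at 0.52). A spring returns it: about 4 N square to the lever at the grip's middle to start, 6 N at 0.5. The ram falls 30 mm per rad; with the cuff home the pad meets the plate at about 0.54 and its spring is half in at about 0.64, at some 14 N (21 N fully in).
- lever_grip (a point): Middle of the lever's red grip, on its centre line: a round sleeve 22 mm thick and 70 mm long, 150 mm from the lever's axis.
- lever_axis (a point): The lever's hinge axis (level, along the press's y) in the lever's plane, 255 mm above the bench, 30 mm behind the ram's axis.
- nose (a joint): How far the white pad (28 mm disc) under the ram is pushed in against its spring, 0 to 0.006 m; the orange stem seen above the pad shows what is left. 12 N per mm.
- plain_cuff: Silver-coloured cuff of the same shape without a plate, to be left alone. Same frame as the other cuff.
- hammer: Hammer lying on the bench, 250 mm long; leave alone.
- mandrel: Steel ring mandrel lying on the bench, 300 mm long; leave alone.
- torch: Standing hand torch, silver can 66 mm across, 185 mm high; leave alone.
- pliers: Blue-handled pliers lying on the bench, 140 mm long; leave alone.
- compound_jar: Jar with a black lid, 64 mm across, 70 mm high; leave alone.

How it is judged:
By the outcome, as a careful person would: the job done as asked, in the order asked, and still so for the second after the job is handed in, while the arm keeps its last pose, push and grip.
It also fails if it takes over 67 s, if anything falls off the work surface, if the arm or the gripper's body presses on something with over 40 N, if the wrist force passes 120 N, or if a joint passes its speed limit or range.

## Working session

There is one attempt and no reset: what is moved stays moved. The work goes in short steps, Python scripts to look and compute and a shell command to move; the robot and the scene stay as the last step left them, time stands still between calls to the robot, and variables do not carry over. Pictures are saved under pics/ and viewed, at most 10 in all, crops included, and the job is handed in when it is done.

```bash
ls; mkdir -p pics; cat > h.py <<'E'
import numpy as np,cv2,json
from station import bot
from scipy.spatial.transform import Rotation as R
def grab(n,fn=None):
    f=bot.grab_frame(n)
    if fn: cv2.imwrite(fn,f["image"][:,:,::-1])
    return f
def K(f):
    h,w=f["image"].shape[:2]; F=h/2/np.tan(np.radians(f["vfov"])/2)
    return np.array([[F,0,f["cx"]],[0,F,f["cy"]],[0,0,1]])
def ray(f,uv):
    Rm=cv2.Rodrigues(np.array(f["rvec"],float))[0]; t=np.array(f["tvec"],float)
    d=Rm.T@np.linalg.inv(K(f))@np.array([uv[0],uv[1],1.]); return -Rm.T@t,d/np.linalg.norm(d)
def onz(f,uv,z):
    o,d=ray(f,uv); return o+d*(z-o[2])/d[2]
def tri(f1,a,f2,b):
    o1,d1=ray(f1,a);o2,d2=ray(f2,b)
    s=np.linalg.lstsq(np.array([d1,-d2]).T,o2-o1,rcond=None)[0]
    p,q=o1+s[0]*d1,o2+s[1]*d2; return (p+q)/2,np.linalg.norm(p-q)
def proj(f,P):
    return cv2.projectPoints(np.array(P,float).reshape(-1,3),np.array(f["rvec"],float),np.array(f["tvec"],float),K(f),None)[0].reshape(-1,2)
def totool(dw):
    s=bot.state(); return R.from_euler('xyz',s["orientation"],degrees=True).inv().apply(dw)
E
python3 - <<'E'
from h import *
for n in("side","top"):
    f=grab(n,f"pics/{n}0.png"); print(n,f["vfov"],f["cx"],f["cy"],ray(f,(280,210)))
print(bot.state())
E
```

```text
inch.py
pics
station.py
side 54.97407604989661 281.76293664717537 206.7816414172103 (array([0.05614254, 0.65905901, 1.16753593]), array([ 0.40195988, -0.53025246, -0.74649889]))
top 52.234916850386206 272.6239790497204 206.71460102445812 (array([ 0.35404788, -0.06742077,  1.32451959]), array([ 0.1718934 , -0.04288591, -0.98418162]))
{'t': 0.1, 'joint_pos': array([60.95131099, 30.77579147, -0.25316209, 88.16450282,  0.14726852,
       61.15343894, -4.08105134]), 'qd': array([ 0.02887563, -0.06399408, -0.09025009, -0.09964359, -0.03001969,
       -0.08865984, -0.02451437]), 'tau': array([ 3.39118553e-03, -5.84565854e+01,  1.05216835e+00, -2.59777719e+01,
        1.26533551e-02,  4.55509289e-03,  1.90060959e-06]), 'tcp_pos': array([ 0.27706479, -0.5873531 ,  0.23047473]), 'orientation': array([-1.79906784e+02,  5.99018561e-03,  2.52564166e+01]), 'force': array([-0.03537729,  0.32330897,  0.06194471]), 'moment': array([ 0.01602535,  0.00487378, -0.02378483]), 'gripper_force': 0.0, 'gripper_width': 0.9980005748651047}
```

View pics/side0.png

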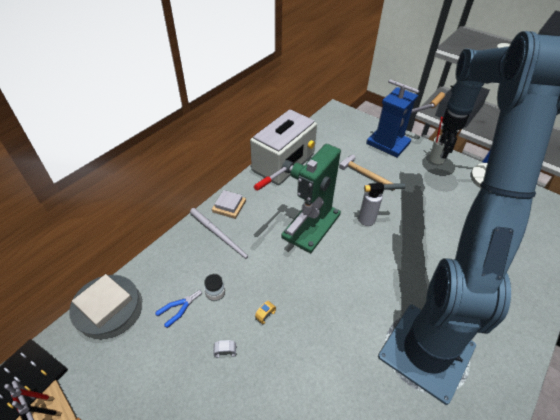

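View pics/top0.png

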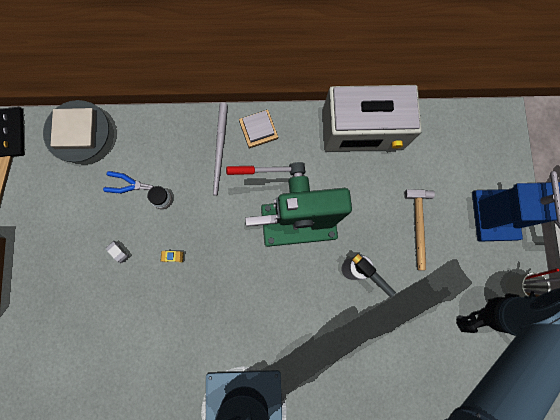

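Top view: brass cuff with the blue plate at (172,256), plain cuff (118,252), press around (300,215), horn pointing left with its tip at about (247,221), red grip (240,170). Side view: cuff (265,311), horn tip about (289,235), grip (270,178). Next I'll measure by colour and take enlarged crops.

```bash
cat > m.py <<'E'
from h import *
def blob(f,cond,box):
    im=f["image"]; x0,y0,x1,y1=box
    c=im[y0:y1,x0:x1].astype(int); m=cond(c[...,0],c[...,1],c[...,2]).astype(np.uint8)
    ys,xs=np.nonzero(m); pts=np.stack([xs+x0,ys+y0],1).astype(np.float32)
    return pts
blue=lambda r,g,b:(b>r+20)&(b>g+5)
red=lambda r,g,b:(r>110)&(g<60)&(b<60)
brass=lambda r,g,b:(r>b+60)&(g>b+30)
E
python3 - <<'E'
from m import *
T=grab("top");S=grab("side")
for f,bx,gx in((T,(155,240,190,272),(215,155,262,185)),(S,(250,295,282,328),(245,160,300,195))):
    for c,b in((blue,bx),(brass,bx),(red,gx)):
        p=blob(f,c,b); print(len(p),p.mean(0),cv2.minAreaRect(p) if len(p)>3 else 0)
im=np.hstack([cv2.resize(T["image"][205:255,225:325],None,fx=4,fy=4,interpolation=2),cv2.resize(S["image"][140:240,235:335],None,fx=4,fy=4,interpolation=2)[:200]*1]) if 0 else None
a=cv2.resize(T["image"][150:250,220:320],None,fx=4,fy=4,interpolation=cv2.INTER_CUBIC)
b=cv2.resize(S["image"][160:260,245:345],None,fx=4,fy=4,interpolation=cv2.INTER_CUBIC)
c=cv2.resize(T["image"][236:276,150:190],None,fx=5,fy=5,interpolation=cv2.INTER_CUBIC)
d=cv2.resize(S["image"][291:331,245:285],None,fx=5,fy=5,interpolation=cv2.INTER_CUBIC)
cd=np.zeros((200,800,3),np.uint8);cd[:,:200]=c;cd[:,400:600]=d
cv2.imwrite("pics/crop1.png",np.vstack([np.hstack([a,b]),cd])[:,:,::-1])
E
```

```text
42 [169.33333 256.0238 ] ((166.0, 256.0), (6.0, 12.0), 90.0)
171 [171.74269 255.97661] ((171.5, 256.0), (10.0, 21.0), 90.0)
219 [240.31964 169.51141] ((240.5, 169.5), (7.0, 27.0), 90.0)
33 [265.0303  307.42426] ((265.0, 307.5), (5.0, 6.0), 90.0)
182 [264.489  311.4011] ((265.0000305175781, 311.5000305175781), (13.435027122497559, 20.50609588623047), 45.0)
99 [262.45456 182.79797] ((262.2576904296875, 183.18849182128906), (6.402522563934326, 17.365745544433594), 52.12501525878906)
```

View pics/crop1.png

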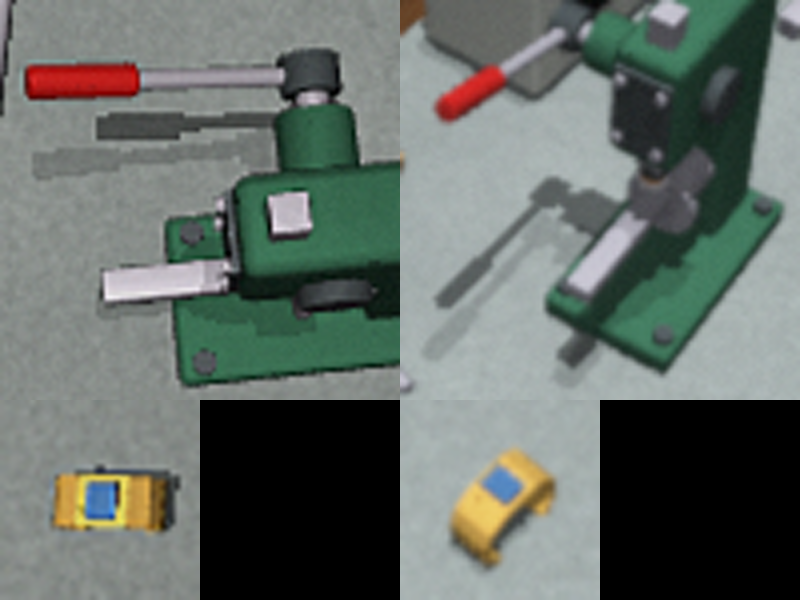

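Enlarged crop: the horn is turned about 5° from the image horizontal. Its tip edge's middle is at top (246.1,220.9) and side (290.1,232.4). The cuff stands with its sides along the image horizontal, plate at top (169.9,255.5) and side (264.9,307.3).

```bash
python3 - <<'E'
from m import *
np.set_printoptions(precision=4,suppress=True)
T=grab("top");S=grab("side")
tt,ts=(246.1,220.9),(290.1,232.4)
print("tip top z",onz(T,tt,.135),"side z",onz(S,ts,.135),"tri",tri(T,tt,S,ts))
print("plate",onz(T,(169.9,255.5),.053),onz(S,(264.9,307.4),.053),tri(T,(169.9,255.5),S,(264.9,307.4)))
c=lambda x,y:(220+x/4-.4,150+y/4-.4)
for a,b,z in((c(104,268),c(215,261),.135),(c(106,300),c(220,289),.135),(c(168,220),c(183,383),.026),(c(183,384),c(399,370),.026)):
    p,q=onz(T,a,z),onz(T,b,z);d=q-p;print(p,q,np.degrees(np.arctan2(d[1],d[0])))
print("front foot mid",onz(T,c(168,220),.026)/2+onz(T,c(183,383),.026)/2)
print("grip tri",tri(T,(240.3,169.5),S,(262.5,182.8)))
# lines from gray edges: foot/horn
p=blob(T,brass,(155,240,190,272)); b=blob(T,blue,(160,245,180,265))
# cuff: brass contour columns extents
for r in range(246,268):
    q=p[p[:,1]==r]
    if len(q): print(r,q[:,0].min(),q[:,0].max(),end='; ')
print()
for x in range(158,186):
    q=p[p[:,0]==x]
    if len(q): print(x,q[:,1].min(),q[:,1].max(),end='; ')
g=T["image"][:,:,0].astype(int); print(g[212:230,240:262])
E
```

```text
tip top z [ 0.5333 -0.0232  0.135 ] side z [ 0.5261 -0.0176  0.135 ] tri (array([ 0.5329, -0.0237,  0.1248]), np.float64(0.004260786442958139))
plate [0.4488 0.2057 0.053 ] [0.4488 0.2086 0.053 ] (array([0.4496, 0.2068, 0.049 ]), np.float64(0.001198892361338011))
[ 0.5455 -0.022   0.135 ] [ 0.5484 -0.1001  0.135 ] -87.86049882008001
[ 0.5228 -0.023   0.135 ] [ 0.5285 -0.103   0.135 ] -85.97128865017793
[ 0.5992 -0.0678  0.026 ] [ 0.4733 -0.076   0.026 ] -176.27911546554782
[ 0.4725 -0.076   0.026 ] [ 0.4786 -0.2405  0.026 ] -87.89208095629591
front foot mid [ 0.5362 -0.0719  0.026 ]
grip tri (array([ 0.6387, -0.0172,  0.293 ]), np.float64(0.0005146232957989376))
251 162.0 179.0; 252 161.0 182.0; 253 161.0 182.0; 254 161.0 182.0; 255 161.0 182.0; 256 161.0 181.0; 257 161.0 181.0; 258 161.0 182.0; 259 161.0 181.0; 260 161.0 181.0; 261 163.0 181.0; 
161 252.0 260.0; 162 251.0 260.0; 163 251.0 261.0; 164 251.0 261.0; 165 251.0 261.0; 166 251.0 261.0; 167 251.0 261.0; 168 251.0 260.0; 169 251.0 261.0; 170 251.0 260.0; 171 251.0 260.0; 172 251.0 260.0; 173 251.0 260.0; 174 251.0 260.0; 175
[... 1107 characters left out ...]
3 214 215 213 215 212 218 217
  217 218 217 220]
 [136 135 136 140 109  50 217 222 220 218 219 222 223 224 225 227 228 230
  227 222 206 204]
 [138 132 135 138 111  61 211 235 229 222 205 203 192 184 170 149 136 123
  107  92  79  73]
 [130 131 135 133 113 107 124 120 109  95  79  86  65  64  57  44  37  35
   72  92  97  96]
 [134 132 134 133 115 119  87  78  74  95  94  98  99  96 100  99 100 100
  110 107 113 115]
 [138 132 132 138 109 114 107 105 107 109 111 110 113 110 114 114 119 112
  113 113 108 112]
 [128 130 136 140 111 113 111 115 114 111 113 109 108 112 110 109 109 107
  107 106 130 136]
 [129 125 132 133 132 114 111 111 118 105 130 133 134 136 133 130 126 129
  129 136 146 141]]
```

```bash
python3 - <<'E'
from m import *
np.set_printoptions(precision=4,suppress=True,linewidth=200)
T=grab("top");S=grab("side")
g=S["image"].astype(int).sum(2)//3; print("side rows 215-245, cols 280-306");print(g[218:244,280:306])
lsd=cv2.createLineSegmentDetector()
for n,f,b,z in(("T",T,(225,190,345,252),None),("S",S,(275,195,345,255),None)):
    x0,y0,x1,y1=b; im=cv2.cvtColor(f["image"],cv2.COLOR_RGB2GRAY)[y0:y1,x0:x1]
    for l in lsd.detect(im)[0][:,0]:
        l=l+np.array([x0,y0,x0,y0])
        L=np.hypot(l[2]-l[0],l[3]-l[1])
        if L>11:
            o=[]
            for z in(.135,.026,0):
                d=onz(f,l[2:],z)-onz(f,l[:2],z); o.append(np.degrees(np.arctan2(d[1],d[0]))%180)
            print(n,l.round(1),onz(f,l[:2],.135)[:2],np.round(o,1))
E
```

```text
side rows 215-245, cols 280-306
[[150 149 148 144 147 155 153 157 152 135 129 124  98  75  64  75 146 184 198 198 198 190 177 165 128  90]
 [151 150 150 143 145 150 150 146 150 149 150 144 127  79  66 123 180 198 198 198 200 196 173 137  95  65]
 [150 152 152 146 149 149 147 148 148 150 148 141 106  73 115 170 195 199 201 200 199 191 157 106  70  52]
 [153 161 166 154 149 147 144 144 149 148 146 110  72  96 161 190 200 199 200 200 198 176 128  80  53  45]
 [164 170 174 168 156 146 147 147 149 147 125  81  93 159 190 199 197 201 200 200 184 141  88  57  44  36]
 [169 168 171 162 152 149 145 144 148 133  96  97 157 193 199 201 202 200 201 189 148  95  64  46  42  40]
 [170 169 171 156 149 150 149 150 134 113 108 157 188 200 201 202 200 200 194 153 102  68  49  45  41  40]
 [175 175 172 156 152 154 151 145 118 113 157 190 200 200 201 200 201 193 161 112  72  52  42  41  40  44]
 [173 174 169 168 167 167 151 124 112 143 186 199 201 201 203 202 195 166 122  76  52  47  45  41  39  43]
 [175 174 172 172 175 169 141 115 140 178 198 201 201 202 204 199 180 133  83  55  45  43  41  43  40  43
[... 2943 characters left out ...]
6] [89.9 89.9 89.9]
T [296.9 232.6 285.6 233.6] [ 0.4965 -0.1645] [93.7 93.7 93.7]
S [289.7 236.4 306.5 215.3] [ 0.5172 -0.0036] [95.1 95.1 95.1]
S [300.4 212.7 288.  228. ] [ 0.5499 -0.1079] [95.2 95.2 95.2]
S [333.  195.4 330.6 209.4] [ 0.5074 -0.2464] [115.9 115.9 115.9]
S [309.4 253.1 295.  245.5] [0.429  0.0112] [4.1 4.1 4.1]
S [340.8 213.6 311.3 252.7] [ 0.4396 -0.1905] [94.2 94.2 94.2]
S [291.9 243.1 280.6 238.3] [0.4954 0.0139] [9.9 9.9 9.9]
S [297.2 242.5 310.5 249.5] [0.4835 0.0014] [4.5 4.5 4.5]
S [318.5 196.  309.6 204.6] [ 0.5461 -0.2116] [88.8 88.8 88.8]
S [313.9 244.  335.4 215.5] [ 0.4382 -0.027 ] [94.4 94.4 94.4]
S [309.5 234.7 299.8 240.2] [ 0.4709 -0.0494] [73.1 73.1 73.1]
```

```bash
python3 - <<'E'
from m import *
np.set_printoptions(precision=4,suppress=True,linewidth=200)
T=grab("top");S=grab("side")
print(onz(T,(245.6,221.0),.135),onz(S,(289.7,231.2),.135),tri(T,(245.6,221),S,(289.7,231.2)))
ps=np.radians(-86);ex=np.array([np.cos(ps),np.sin(ps),0]);ey=np.array([-ex[1],ex[0],0])
g=np.array([.6387,-.0172,.293]);print("tip from grip",(g-.105*ey-(-.1149+.119)*ex))
# foot front edge: line of front edge mid at x=-70 z=.026
for f,a,b in((T,(262.6,203.9),(266,246.5)),(S,(296,246),(309.4,253.1))):
    print(onz(f,a,.026),onz(f,b,.026))
# cuff yaw
d=blob(T,blue,(162,246,178,266));print(len(d),d.mean(0),d.min(0),d.max(0))
for f,bx in((T,(150,240,195,275)),(S,(245,290,290,335))):
    x0,y0,x1,y1=bx
    for l in cv2.createLineSegmentDetector().detect(cv2.resize(cv2.cvtColor(f["image"],cv2.COLOR_RGB2GRAY)[y0:y1,x0:x1],None,fx=3,fy=3,interpolation=cv2.INTER_CUBIC))[0][:,0]:
        l=(l-1)/3+np.array([x0,y0,x0,y0])
        if np.hypot(l[2]-l[0],l[3]-l[1])>5:
            e=onz(f,l[2:],.049)-onz(f,l[:2],.049);print(l.round(1),np.degrees(np.arctan2(e[1],e[0]))%180)
s=bot.state();print(s['t'])
E
```

```text
[ 0.533  -0.0218  0.135 ] [ 0.5302 -0.0208  0.135 ] (array([ 0.5324, -0.0221,  0.1325]), np.float64(0.002207088098896669))
tip from grip [ 0.5337 -0.0204  0.293 ]
[ 0.6013 -0.0709  0.026 ] [ 0.4697 -0.0779  0.026 ]
[ 0.5229 -0.0532  0.026 ] [ 0.4684 -0.0574  0.026 ]
42 [169.6429 255.9286] [167. 250.] [173. 259.]
[174.9 250.5 166.1 250.5] 88.21266745716629
[172.  259.5 167.  259.4] 86.22788809925717
[167.4 251.8 172.8 251.8] 88.8266004350407
[166.9 260.5 171.9 261.4] 78.4266511055276
[179.3 261.1 179.6 251.1] 179.16736909274093
[166.9 257.  166.7 251.5] 2.444662792424547
[171.5 249.2 183.2 249.6] 86.57909647596854
[184.  252.3 184.6 260.3] 4.957567548265814
[161.8 252.4 160.8 260.4] 173.754664971629
[174.5 259.5 175.1 254.4] 173.74937218800804
[181.6 260.3 182.1 254. ] 176.37838255975137
[261.2 319.6 273.7 305.8] 89.19830081810237
[261.4 324.7 254.7 319.4] 178.3458354069749
[269.9 314.8 263.5 321. ] 84.99818337848671
[265.7 311.9 259.4 307. ] 178.167327510506
[263.9 302.9 269.  307.5] 174.10876104653414
[257.3 314.  258.3 319.5] 139.39577591859415
[255.8 312.2 261.6 317.3] 175.02233535591125
0.5
```

```bash
python3 inch.py '[[0,0,-0.06,0,0,3],[0.02,-0.03,-0.12,0,0,6],[0.055,-0.077,-0.15,0,0,9],[0.09,-0.124,-0.15,0,0,12],[0.125,-0.17,-0.15,0,0,15],[0.16,-0.215,-0.15,0,0,18],[0.195,-0.262,-0.15,0,0,21],[0.23,-0.308,-0.15,0,0,24],[0.265,-0.355,-0.15,0,0,27],[0.3,-0.4,-0.15,0,0,27.3]]' 1.0 40
cat > to.py <<'E'
import sys
from h import *
np.set_printoptions(precision=4,suppress=True)
# to.py x y z [roll pitch yaw]: shift and turn in tool axes
a=list(map(float,sys.argv[1:])); s=bot.state()
R0=R.from_euler('xyz',s["orientation"],degrees=True)
print("shift",R0.inv().apply(np.array(a[:3])-s["tcp_pos"]))
if len(a)>3: print("turn",np.degrees((R0.inv()*R.from_euler('xyz',a[3:],degrees=True)).as_rotvec()))
print("t",s["t"],"tcp",s["tcp_pos"],s["orientation"],"j",s["joint_pos"],"F",s["force"],"g",s["gripper_width"],s["gripper_force"])
E
python3 to.py .449 .207 .12 180 0 -2
```

```text
t: 1.75
tcp_pos: [0.378, -0.0962, 0.3816]
orientation: [180.0, -0.1, -2.1]
force: [0.8, -0.6, -0.4]
gripper_width: 0.998
gripper_force: 0.0
shift [ 0.0597 -0.3057  0.2615]
turn [ 0.036  -0.0596 -0.0793]
t 1.75 tcp [ 0.378  -0.0962  0.3816] [179.9641  -0.0596  -2.0793] j [ 28.7181  -3.4783 -19.7906 110.9289  -1.2057  72.2846 -82.7525] F [ 0.8174 -0.6345 -0.4339] g 0.9976333524650755 0.0
```

```bash
python3 inch.py '[[0.012,-0.06,0,0,0,0],[0.024,-0.12,0.02,0,0,0],[0.036,-0.18,0.07,0,0,0],[0.048,-0.23,0.12,0,0,0],[0.056,-0.27,0.17,0,0,0],[0.06,-0.3,0.22,0,0,0],[0.06,-0.3057,0.2615,0,0,0],[0.06,-0.3057,0.2615,0,0,0],[0.06,-0.3057,0.2615,0,0,0]]'
python3 to.py .449 .207 .008 180 0 -2
python3 - <<'E'
from h import *
a=grab("top");b=grab("side")
print(proj(a,[.449,.207,.053]),proj(b,[.449,.207,.053]))
c=cv2.resize(a["image"][206:306,120:220],None,fx=4,fy=4);d=cv2.resize(b["image"][240:340,215:315],None,fx=4,fy=4)
cv2.imwrite("pics/pick.png",np.hstack([c,d])[:,:,::-1])
E
```

```text
t: 2.88
tcp_pos: [0.4495, 0.205, 0.121]
orientation: [180.0, -0.1, -2.1]
force: [0.2, -0.1, 0.2]
gripper_width: 0.998
gripper_force: 0.0
shift [-0.0007 -0.002   0.113 ]
turn [ 0.0003 -0.0652 -0.0662]
t 2.875 tcp [0.4495 0.205  0.121 ] [179.9998  -0.0652  -2.0662] j [  -3.7687   28.7568  -32.3862  114.8859   22.5047   42.445  -141.8971] F [ 0.2349 -0.1264  0.189 ] g 0.9984915244483848 0.0
[[169.45143584 255.43171137]] [[265.18256437 306.97146097]]
```

View pics/pick.png

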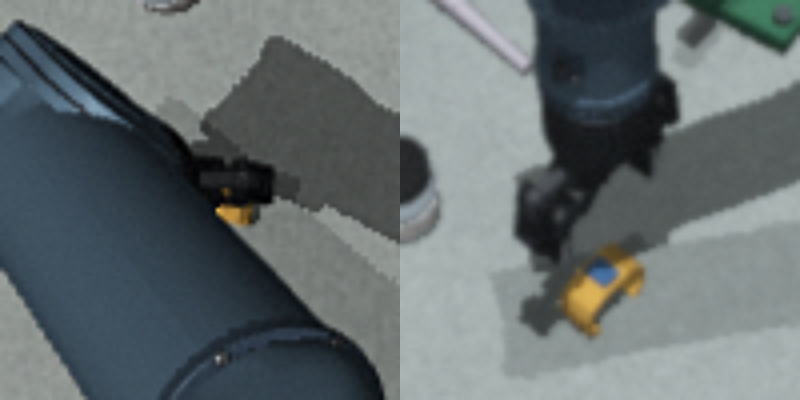

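The picture shows the gripper above the cuff (side crop (605,280)) and aligned with it. Now I'll descend.

```bash
python3 inch.py '[[0,0,0.05,0,0,0],[0,0,0.08,0,0,0],[0,0,0.1,0,0,0],[0,0,0.113,0,0,0],[0,0,0.113,0,0,0]]'
python3 inch.py '[[0,0,0,0,0,0],[0,0,0,0,0,0],[0,0,0,0,0,0],[0,0,0,0,0,0],[0,0,0,0,0,0]]' 0.0 40; python3 to.py .449 .207 .008 180 0 -2
```

```text
t: 3.6
tcp_pos: [0.4495, 0.205, 0.0075]
orientation: [-180.0, -0.1, -2.1]
force: [0.1, -0.8, 0.4]
gripper_width: 1.003
gripper_force: 0.0
t: 4.22
tcp_pos: [0.4498, 0.2056, 0.0081]
orientation: [-180.0, -0.1, -2.1]
force: [-1.2, -0.0, 7.2]
gripper_width: 0.74
gripper_force: 42.0
shift [-0.0008 -0.0014  0.0001]
turn [-0.0315 -0.1172 -0.0511]
t 4.225 tcp [0.4498 0.2056 0.0081] [-179.9684   -0.1172   -2.0511] j [ -10.4643   39.7832  -24.2651  116.9051   32.1439   29.6926 -150.2187] F [-1.1592 -0.0379  7.2344] g 0.7400835944204829 41.96727943606675
```

```bash
python3 inch.py '[[0,0,-0.04,0,0,0],[0,0,-0.1,0,0,0],[0.01,0.03,-0.15,0,0,-10],[0.02,0.06,-0.19,0,0,-20],[0.03,0.08,-0.19,0,0,-30],[0.04,0.1,-0.19,0,0,-40],[0.05,0.12,-0.19,0,0,-50],[0.06,0.13,-0.19,0,0,-60],[0.07,0.14,-0.19,0,0,-70],[0.08,0.15,-0.19,0,0,-80]]'
python3 inch.py '[[0,0,0,0,0,-8],[0,0,0,0,0,-16],[0,0,0,0,0,-16],[0,0,0,0,0,-16]]'
python3 to.py .534 -.0484 .17 180 0 94
```

```text
t: 5.48
tcp_pos: [0.5236, 0.0518, 0.1974]
orientation: [180.0, 0.0, 78.3]
force: [-0.6, -0.4, -1.3]
gripper_width: 0.742
gripper_force: 46.3
t: 5.98
tcp_pos: [0.5234, 0.0524, 0.1971]
orientation: [180.0, 0.0, 93.8]
force: [-0.7, -0.4, -0.7]
gripper_width: 0.74
gripper_force: 46.3
shift [-0.1013  0.0039  0.0271]
turn [ 0.0164  0.0189 -0.1988]
t 5.975 tcp [0.5234 0.0524 0.1971] [179.9836   0.0189  93.8012] j [ 31.7746  32.2673 -56.293  106.4366  31.4432  58.4351 -33.8961] F [-0.7258 -0.4102 -0.6509] g 0.7404638134254786 46.27371077891439
```

```bash
python3 inch.py '[[-0.04,0.002,0.015,0,0,0],[-0.07,0.003,0.027,0,0,0],[-0.09,0.004,0.027,0,0,0],[-0.1013,0.004,0.027,0,0,0],[-0.1013,0.004,0.027,0,0,0],[-0.1013,0.004,0.027,0,0,0]]'
python3 to.py .534 -.0484 .097 180 0 94
python3 - <<'E'
from h import *
a=grab("top");b=grab("side")
c=cv2.resize(a["image"][150:250,220:320],None,fx=4,fy=4);d=cv2.resize(b["image"][160:260,245:345],None,fx=4,fy=4)
cv2.imwrite("pics/place.png",np.hstack([c,d])[:,:,::-1])
E
```

```text
t: 6.72
tcp_pos: [0.5344, -0.047, 0.1701]
orientation: [180.0, -0.0, 94.0]
force: [0.5, -0.5, -0.5]
gripper_width: 0.736
gripper_force: 46.3
shift [-0.0014 -0.0006  0.0731]
turn [ 0.0314 -0.0251  0.0191]
t 6.725 tcp [ 0.5344 -0.047   0.1701] [179.9686  -0.0251  94.0191] j [ 40.4564  35.0756 -54.1474 106.2463  33.9493  56.4501 -24.472 ] F [ 0.4911 -0.5006 -0.501 ] g 0.7364917165736705 46.25035459175706
```

View pics/place.png

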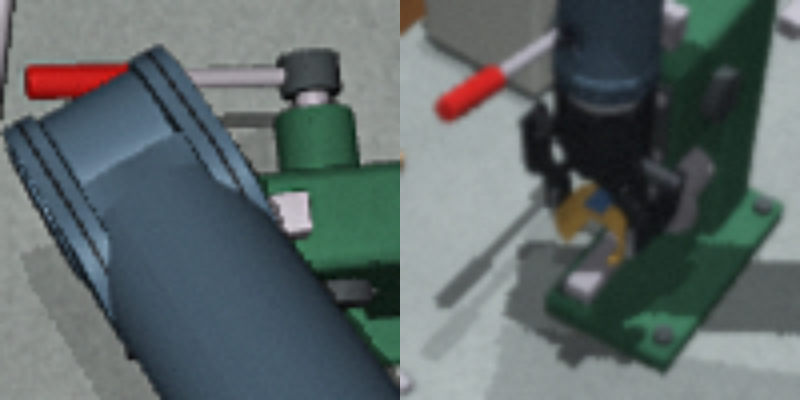

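Picture: the cuff is held just above the horn (side crop: cuff (590,215), horn tip (580,285)), clear of the head and the lever. I'll lower it gently.

```bash
python3 inch.py '[[-0.0014,-0.0006,0.012,0,0,0],[-0.0014,-0.0006,0.024,0,0,0],[-0.0014,-0.0006,0.036,0,0,0],[-0.0014,-0.0006,0.042,0,0,0]]' && python3 inch.py '[[0,0,0.01,0,0,0],[0,0,0.02,0,0,0],[0,0,0.025,0,0,0],[0,0,0.028,0,0,0],[0,0,0.03,0,0,0],[0,0,0.03,0,0,0]]'
```

```text
t: 7.32
tcp_pos: [0.5333, -0.0496, 0.1265]
orientation: [-179.9, -0.0, 94.0]
force: [-0.4, 0.3, -0.8]
gripper_width: 0.737
gripper_force: 46.3
t: 8.07
tcp_pos: [0.534, -0.0497, 0.0978]
orientation: [180.0, 0.0, 94.0]
force: [0.9, -0.5, -1.4]
gripper_width: 0.741
gripper_force: 46.3
```

```bash
python3 inch.py '[[0,0,0.001,0,0,0],[0,0,0.002,0,0,0],[0,0,0.002,0,0,0]]';  python3 inch.py '[[0,0,0,0,0,0],[0,0,0,0,0,0],[0,0,0,0,0,0],[0,0,0,0,0,0]]' 1.0; python3 to.py .5339 -.0464 .165
```

```text
t: 8.45
tcp_pos: [0.5342, -0.0497, 0.0973]
orientation: [180.0, 0.1, 94.0]
force: [-5.6, -1.1, 13.8]
gripper_width: 0.739
gripper_force: 48.0
t: 8.95
tcp_pos: [0.5338, -0.0497, 0.0957]
orientation: [-180.0, -0.0, 94.0]
force: [-0.5, 0.5, 0.5]
gripper_width: 1.001
gripper_force: 0.0
shift [ 0.0033  0.0003 -0.0693]
t 8.95 tcp [ 0.5338 -0.0497  0.0957] [-179.988    -0.0058   93.9592] j [ 36.8974  40.6891 -48.992  108.8488  40.3212  49.4796 -29.1125] F [-0.4596  0.5122  0.5079] g 1.0014805985667712 0.0
```

```bash
python3 inch.py '[[0,0,-0.04,0,0,0],[0,0,-0.08,0,0,0],[0.01,0,-0.1,0,-5,0],[0.025,0,-0.1,0,-15,0],[0.045,0,-0.1,0,-25,0],[0.06,0,-0.1,0,-35,0],[0.06,0,-0.1,0,-45,0],[0.06,0,-0.1,0,-45,0]]'; python3 inch.py '[[0,0,0,0,0,0],[0,0,0,0,0,0]]' 0.5;python3 - <<'E'
from h import *
a=grab("top");b=grab("side")
c=cv2.resize(a["image"][150:250,220:320],None,fx=4,fy=4);d=cv2.resize(b["image"][160:260,245:345],None,fx=4,fy=4)
cv2.imwrite("pics/hung.png",np.hstack([c,d])[:,:,::-1])
E
python3 to.py .5307 -.0005 .12
```

```text
t: 9.95
tcp_pos: [0.5288, 0.0139, 0.1937]
orientation: [-179.7, 44.9, 94.6]
force: [-0.0, -0.3, 0.6]
gripper_width: 0.998
gripper_force: 0.0
t: 10.2
tcp_pos: [0.5301, 0.008, 0.1966]
orientation: [179.9, 44.9, 93.6]
force: [0.4, -0.2, 0.1]
gripper_width: 0.602
gripper_force: 0.0
shift [ 0.0478 -0.0001  0.0604]
t 10.3 tcp [0.5301 0.0084 0.1965] [179.8839  44.9568  93.6781] j [ -2.0171  38.9389 -38.1395 104.255   57.4078  86.4624 -62.8658] F [ 0.1948 -0.0673  0.2065] g 0.5037651318619387 0.0
```

View pics/hung.png

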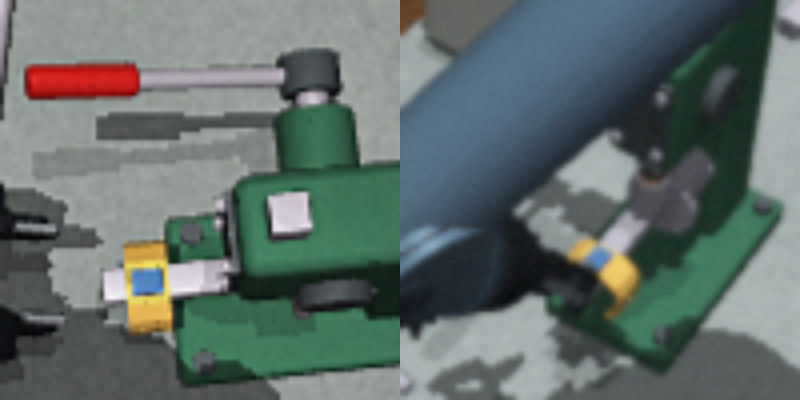

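Picture: the cuff hangs square on the horn, plate up, at top crop (147,285), with the fingers behind it. Now I'll lower them to straddle the horn and push.

```bash
python3 inch.py '[[0.02,0,0.025,0,0,0.3],[0.04,0,0.05,0,0,0.3],[0.0478,0,0.0604,0,0,0.3],[0.0478,0,0.0604,0,0,0.3]]'; python3 to.py .5389 -.1185 .12 180 45 94
```

```text
t: 10.8
tcp_pos: [0.5302, 0.0006, 0.1192]
orientation: [179.8, 45.0, 93.5]
force: [0.4, -0.4, -0.1]
gripper_width: 0.502
gripper_force: 0.0
shift [-0.085   0.001   0.0839]
turn [-0.1071  0.0049 -0.3398]
t 10.8 tcp [0.5302 0.0006 0.1192] [179.7673  45.0042  93.5194] j [ -3.1929  45.824  -35.4966 105.791   61.8842  82.0044 -69.0929] F [ 0.3674 -0.4205 -0.0862] g 0.5022348772295421 0.0
```

```bash
python3 inch.py '[[-0.007,0,0.007,0,0,-0.3],[-0.014,0,0.014,0,0,-0.3],[-0.021,0,0.021,0,0,-0.3],[-0.028,0,0.028,0,0,-0.3],[-0.035,0,0.035,0,0,-0.3],[-0.042,0,0.042,0,0,-0.3],[-0.049,0,0.049,0,0,-0.3],[-0.056,0,0.056,0,0,-0.3],[-0.063,0.001,0.063,0,0,-0.3],[-0.07,0.001,0.07,0,0,-0.3]]'; python3 - <<'E'
from h import *
a=grab("top");b=grab("side")
c=cv2.resize(a["image"][150:250,220:320],None,fx=4,fy=4);d=cv2.resize(b["image"][160:260,245:345],None,fx=4,fy=4)
cv2.imwrite("pics/push.png",np.hstack([c,d])[:,:,::-1])
E
python3 to.py .5389 -.1185 .12 180 45 94
```

```text
t: 12.05
tcp_pos: [0.538, -0.0981, 0.1193]
orientation: [180.0, 45.0, 94.0]
force: [0.2, 1.1, 0.8]
gripper_width: 0.502
gripper_force: 0.4
shift [-0.0141  0.      0.0132]
turn [-0.1226  0.0708 -0.0952]
t 12.15 tcp [ 0.5376 -0.0992  0.1193] [-179.9727   45.0708   93.8652] j [  5.3294  43.247  -32.781  109.9073  67.0842  76.0882 -64.3891] F [-0.6356  0.2928  0.4758] g 0.5029532235235611 0.0
```

View pics/push.png

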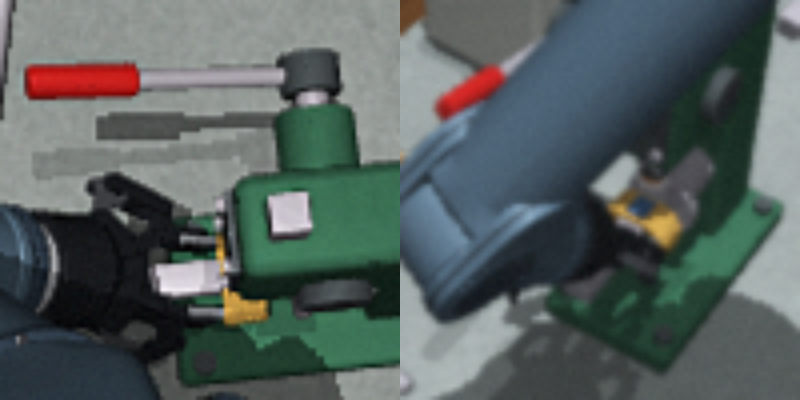

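Picture: both fingers straddle the horn and push the cuff evenly (top crop (245,300)). It is nearly at the flange, so I'll creep the rest.

```bash
python3 inch.py '[[-0.0025,0,0.0025,0,0,0],[-0.005,0,0.005,0,0,0],[-0.0075,0,0.0075,0,0,0],[-0.01,0,0.01,0,0,0],[-0.01,0,0.01,0,0,0]]';python3 inch.py '[[-0.001,0,0.001,0,0,0],[-0.002,0,0.002,0,0,0],[-0.002,0,0.002,0,0,0]]';python3 to.py .5389 -.1185 .12 180 45 94
```

```text
t: 12.78
tcp_pos: [0.5387, -0.112, 0.1193]
orientation: [-180.0, 45.0, 93.9]
force: [0.2, -0.3, 0.3]
gripper_width: 0.501
gripper_force: 0.0
t: 13.15
tcp_pos: [0.539, -0.1145, 0.1193]
orientation: [180.0, 45.0, 94.0]
force: [0.7, -0.1, -0.4]
gripper_width: 0.495
gripper_force: 0.0
shift [-0.0033 -0.0004  0.0023]
turn [-0.0342  0.0075 -0.0344]
t 13.15 tcp [ 0.539  -0.1145  0.1193] [179.9998  45.0075  93.9514] j [  6.6811  42.9068 -32.3317 110.3455  67.9962  75.0671 -63.5607] F [ 0.7113 -0.0644 -0.4335] g 0.49536838250013004 0.0
```

```bash
for i in 1; do python3 inch.py '[[-0.001,0,0.001,0,0,0],[-0.002,0,0.002,0,0,0],[-0.002,0,0.002,0,0,0]]'|egrep 'tcp|force'; done; python3 inch.py '[[-0.001,0,0.001,0,0,0],[-0.001,0,0.001,0,0,0]]'|egrep 'tcp|force'; python3 inch.py '[[-0.001,0,0.001,0,0,0],[-0.001,0,0.001,0,0,0]]'|egrep 'tcp|force'
```

```text
tcp_pos: [0.5392, -0.1175, 0.1193]
force: [-0.0, 0.2, -0.0]
gripper_force: 0.0
tcp_pos: [0.5393, -0.1188, 0.1193]
force: [-0.1, -0.4, 0.4]
gripper_force: 0.0
tcp_pos: [0.5394, -0.1195, 0.1192]
force: [-1.3, 2.1, 0.9]
gripper_force: 1.4
```

```bash
python3 inch.py '[[-0.0007,0,0.0007,0,0,0],[-0.0007,0,0.0007,0,0,0]]'|egrep 'tcp|force'; python3 inch.py '[[-0.0007,0,0.0007,0,0,0],[-0.0007,0,0.0007,0,0,0]]'|egrep 'tcp|force'
```

```text
tcp_pos: [0.5394, -0.1196, 0.1191]
force: [-2.3, 6.5, 1.9]
gripper_force: 3.0
tcp_pos: [0.5394, -0.1197, 0.1191]
force: [-4.0, 8.3, 4.2]
gripper_force: 4.4
```

```bash
python3 inch.py '[[0.02,0,-0.02,0,0,0],[0.06,0,-0.06,0,0,0],[0.1,0,-0.1,0,0,0],[0.11,0,-0.11,0,0,0],[0.11,0,-0.11,0,0,0]]'|egrep 'tcp|t:'; python3 - <<'E'
from h import *
a=grab("top");b=grab("side")
c=cv2.resize(a["image"][180:240,250:330],None,fx=5,fy=5);d=cv2.resize(b["image"][180:240,270:350],None,fx=5,fy=5)
cv2.imwrite("pics/home.png",np.hstack([c,d])[:,:,::-1])
ps=np.radians(-86);ex=np.array([np.cos(ps),np.sin(ps),0])
P=np.array([.532,-.0215,.142])+ex*.12
print((proj(a,P)-[250,180])*5,(proj(b,P)-[270,180])*5+[400,0])
E
python3 to.py .64 -.0172 .36 180 0 94
```

```text
t: 15.15
tcp_pos: [0.529, 0.0335, 0.1192]
[[190.92899374 184.54186063]] [[592.43406084 134.85946896]]
shift [-0.2097  0.1076 -0.1305]
turn [-0.0713 45.1309 -0.1491]
t 15.25 tcp [0.5289 0.0309 0.1194] [-179.9881   45.1309   93.8476] j [ -5.8364  46.9032 -36.1431 103.8733  60.5311  83.9763 -69.9777] F [-0.5226 -0.4678 -0.3622] g 0.5010841517801943 0.0
```

View pics/home.png

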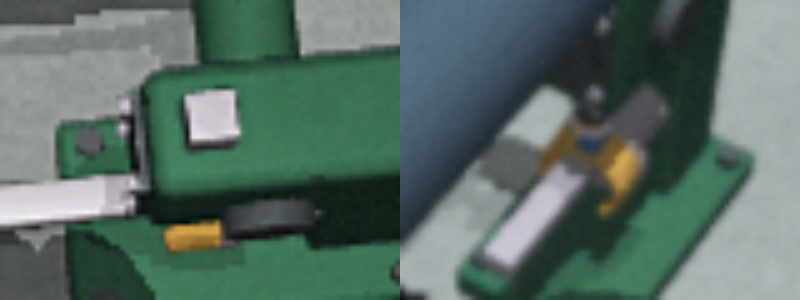

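Picture: the cuff's band is against the flange (side crop (600,165)), with the blue plate under the pad at (592,140), where the calculation puts it. Next is the lever.

```bash
python3 inch.py '[[-0.04,0,-0.04,0,0,0],[-0.08,0,-0.08,0,0,0],[-0.12,0,-0.12,0,8,0],[-0.16,0,-0.16,0,16,0],[-0.18,0.02,-0.16,0,24,0],[-0.2,0.05,-0.15,0,32,0],[-0.22,0.08,-0.145,0,40,0],[-0.224,0.1076,-0.1446,0,45,0],[-0.224,0.1076,-0.1446,0,45,0]]' 0.7 60;python3 to.py .6387 -.0172 .274 180 0 94
```

```text
t: 16.38
tcp_pos: [0.6409, -0.0215, 0.3786]
orientation: [-179.9, 0.1, 93.4]
force: [-0.8, -0.4, -0.2]
gripper_width: 0.7
gripper_force: 0.0
shift [ 0.0045 -0.0018  0.1046]
turn [-0.0851  0.0577 -0.5685]
t 16.375 tcp [ 0.6409 -0.0215  0.3786] [-179.9152    0.0581   93.4315] j [ 28.8159  31.3493 -49.2628  76.3446  23.4545  82.726  -15.6955] F [-0.7748 -0.4019 -0.1537] g 0.6997354605646867 0.0
```

```bash
python3 inch.py '[[0.0005,-0.001,0.03,0,0,0],[0.0005,-0.001,0.06,0,0,0],[0.0005,-0.001,0.085,0,0,0],[0.0005,-0.001,0.104,0,0,0],[0.0005,-0.001,0.104,0,0,0]]';python3 inch.py '[[0,0,0,0,0,0],[0,0,0,0,0,0],[0,0,0,0,0,0],[0,0,0,0,0,0],[0,0,0,0,0,0]]' 0.0 60;python3 to.py .6387 -.0172 .274 180 0 94
```

```text
t: 17.0
tcp_pos: [0.6377, -0.0154, 0.2746]
orientation: [-179.8, 0.1, 94.0]
force: [-0.6, 0.4, 0.5]
gripper_width: 0.702
gripper_force: 0.0
t: 17.62
tcp_pos: [0.6376, -0.0147, 0.2767]
orientation: [-179.8, 0.0, 94.0]
force: [-6.6, -0.2, 5.0]
gripper_width: 0.239
gripper_force: 58.4
shift [-0.0026  0.0009  0.0027]
turn [-0.1647  0.0338 -0.0086]
t 17.625 tcp [ 0.6376 -0.0147  0.2767] [-179.8353    0.0339   93.9914] j [ 28.4309  35.0902 -47.8439  85.1203  26.6571  71.8169 -18.6673] F [-6.627  -0.2042  4.9644] g 0.23886767473666126 58.386728167533875
```

```bash
python3 inch.py '[[0.002,0,0.01,0,0,0],[0.004,0,0.02,0,0,0],[0.0048,0,0.03,0,0,0],[0.005,0,0.0375,0,0,0],[0.005,0,0.0445,0,0,0],[0.0045,0,0.052,0,0,0],[0.0037,0,0.0595,0,0,0],[0.0025,0,0.067,0,0,0],[0.0009,0,0.0742,0,0,0],[0.0009,0,0.0742,0,0,0]]'; python3 to.py .6387 -.0172 .274 180 0 94; python3 - <<'E'
from h import *
b=grab("side");a=grab("top")
cv2.imwrite("pics/lev.png",np.hstack([cv2.resize(a["image"][150:250,220:320],None,fx=4,fy=4),cv2.resize(b["image"][160:260,245:345],None,fx=4,fy=4)])[:,:,::-1])
E
```

```text
t: 18.88
tcp_pos: [0.6374, -0.0117, 0.2024]
orientation: [-179.8, -0.1, 94.1]
force: [-8.4, 3.8, 6.8]
gripper_width: 0.235
gripper_force: 61.8
shift [-0.0054  0.0007 -0.0717]
turn [-0.1607 -0.1101  0.0871]
t 18.875 tcp [ 0.6374 -0.0117  0.2024] [-179.8394   -0.1102   94.0869] j [ 27.2452  39.087  -45.8335  89.5155  29.9318  64.4693 -21.3063] F [-8.3706  3.8078  6.7672] g 0.23525625258690447 61.780006885528564
```

View pics/lev.png

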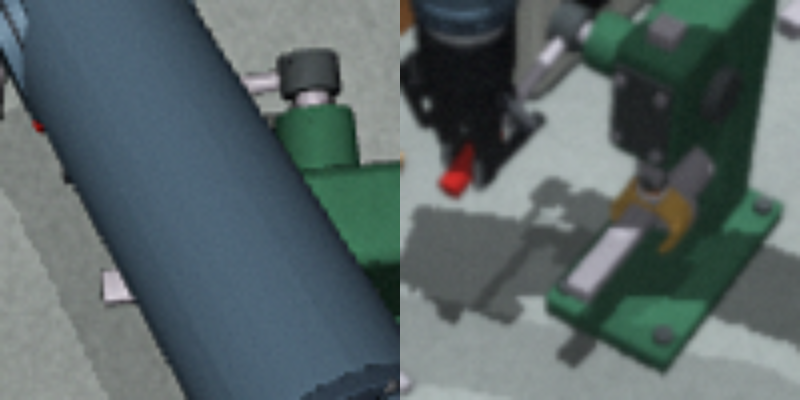

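Picture: the fingers hold the red grip (side crop (458,175)), the lever is just below level, and the pad is almost on the plate at (655,190). I'll go down in stages and watch the force.

```bash
python3 inch.py '[[-0.0008,0,0.003,0,0,0],[-0.0016,0,0.0058,0,0,0],[-0.0016,0,0.0058,0,0,0],[-0.0016,0,0.0058,0,0,0]]'|egrep 'tcp|^force'; python3 inch.py '[[-0.0009,0,0.0029,0,0,0],[-0.0018,0,0.0057,0,0,0],[-0.0018,0,0.0057,0,0,0],[-0.0018,0,0.0057,0,0,0]]'|egrep 'tcp|^force'; python3 inch.py '[[-0.0009,0,0.0029,0,0,0],[-0.0009,0,0.0029,0,0,0],[-0.0009,0,0.0029,0,0,0]]'|egrep 'tcp|^force'
```

```text
tcp_pos: [0.6375, -0.0131, 0.197]
force: [-7.8, 4.4, 7.4]
tcp_pos: [0.6376, -0.0146, 0.1918]
force: [-9.6, 4.8, 9.8]
tcp_pos: [0.6377, -0.0154, 0.1891]
force: [-10.3, 4.5, 10.7]
```

```bash
python3 inch.py '[[-0.001,0,0.003,0,0,0],[-0.0022,0,0.006,0,0,0],[-0.0022,0,0.006,0,0,0],[-0.0022,0,0.006,0,0,0],[-0.0022,0,0.006,0,0,0]]'; python3 - <<'E'
from m import *
b=grab("side")
im=b["image"][160:235,245:345]
cv2.imwrite("pics/fin.png",cv2.resize(im,None,fx=8,fy=8,interpolation=cv2.INTER_CUBIC)[:,:,::-1])
ps=np.radians(-86);ex=np.array([np.cos(ps),np.sin(ps),0]);ey=np.array([-ex[1],ex[0],0]);O=np.array([.532,-.0215,0])+.119*ex
def lev(th,r): 
    a=np.radians(15)-th; return O+.105*ey+ex*(.03-r*np.cos(a))+np.array([0,0,.255+r*np.sin(a)])
for th in(.5,.54,.6,.64,.68): print(th,[((proj(b,lev(th,r))[0]-[245,160])*8).round(0) for r in(.02,.06,.1,.15,.185)])
s=bot.state();print(s["force"],s["tcp_pos"],s["t"])
E
```

```text
t: 20.98
tcp_pos: [0.6378, -0.0173, 0.1835]
orientation: [-179.9, -0.1, 94.1]
force: [-10.8, 4.6, 13.7]
gripper_width: 0.235
gripper_force: 64.9
0.5 [array([321.,  82.]), array([269., 152.]), array([215., 223.]), array([147., 314.]), array([ 98., 380.])]
0.54 [array([321.,  83.]), array([270., 155.]), array([217., 228.]), array([149., 322.]), array([101., 389.])]
0.6 [array([322.,  85.]), array([271., 159.]), array([219., 235.]), array([154., 332.]), array([107., 401.])]
0.64 [array([322.,  86.]), array([272., 162.]), array([221., 240.]), array([157., 338.]), array([111., 409.])]
0.68 [array([322.,  87.]), array([273., 165.]), array([223., 244.]), array([160., 344.]), array([115., 415.])]
[-10.95524386   4.81614931  13.38004922] [ 0.63782803 -0.01728244  0.18351423] 21.025
```

View pics/fin.png

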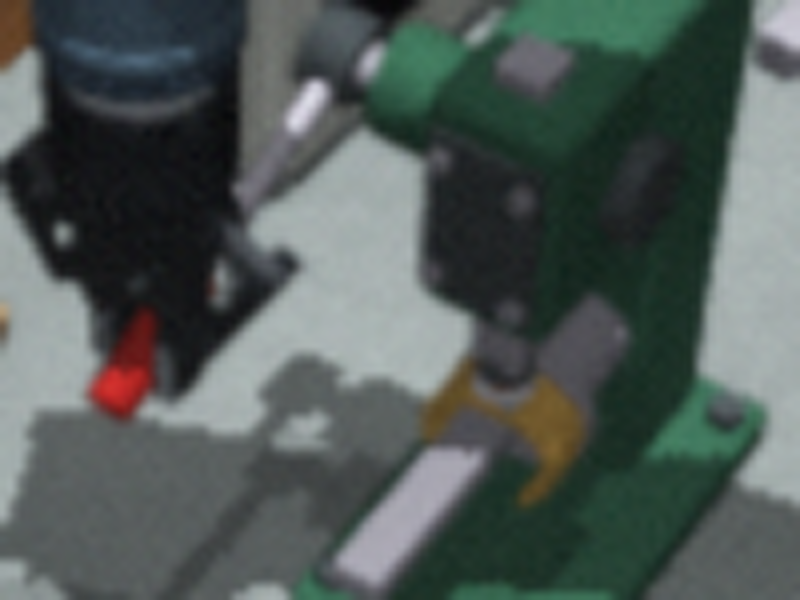

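Picture: the pad bears on the plate (about (505,385)), the cuff is square at home, and the fingers still hold the red grip. The force is about 14 N, so the nose should be about 2.8 mm in. One small trim, then I'll hand in.

```bash
python3 inch.py '[[-0.0003,0,0.0008,0,0,0],[-0.0003,0,0.0008,0,0,0],[-0.0003,0,0.0008,0,0,0],[-0.0003,0,0.0008,0,0,0]]' && python3 -c "
from station import bot
print(bot.hand_in())"
```

```text
t: 21.52
tcp_pos: [0.6379, -0.0177, 0.1827]
orientation: [-179.9, -0.1, 94.1]
force: [-11.1, 4.4, 13.4]
gripper_width: 0.237
gripper_force: 65.2
the job is handed in; nothing more can be done
None
```

I handed the job in at 21.5 s: the plated cuff hangs home against the flange with its plate under the ram, and the arm is holding the lever down with the pad spring about 3 mm in. That 3 mm is estimated from the push force and lever travel, not measured directly, and the hand-in returned no verdict.

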